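# Start and run on a clamp wing nut

### The job

One of the two wing nuts that clamp the inspection cover on the blue enclosure door is still perched high on the end of its stud. Turn it backward (counterclockwise from above) until it drops into the start of its thread, then turn it forward (clockwise) until it is fully home, and let go. Do not turn the other wing nut, which is already tight.

Things in the scene. Friction and masses are not known exactly. Their poses are not given: they have to be found in the camera images.
- nut_wings (a point): the perched, captive steel wing nut: hub 33 mm across, 24 mm tall, with one upright blade (two rounded wings) across it, 66 mm long, 10 thick, 34 tall; on a vertical stud in a strap on the door. Point: on the axis, 11 mm below the blade's top, 23 mm above the hub's top: fingers may reach 22 mm below it. x runs along the wings, z up. Within 75 mm nothing else rises more than 10 mm off the door
- nut_turn (a joint): its turn in rad, growing clockwise from above (forward). 0: wings parallel to the long side of the flat strap (76 x 36 x 6 mm) under it; there its tooth is over the thread start and can drop (-0.2 to 0.15). Starts between 0.55 and 0.9. Stops at -0.25 and 1.4 (fully home). Takes 0.03 N m, a little more while the thread draws the nut down
- nut_height (a joint): its height above fully home, m: 0.016 at the start, on top of the thread; 0.0045 once dropped into the thread start; then the thread takes it down evenly from turn 0.3 to 1.3, with 1.5 mm of play, to 0. Let loose it drops by its own weight (1.6 N); held by the fingers it must be lowered with them. Turned forward undropped it stays at 0.016
- tight_nut (a joint): turn in rad of the other wing nut, same looks, already home (16 mm lower), at least 150 mm from the perched one on the same cover: 0 now, negative if loosened

How it is judged:
On the way:
1. the nut has been turned backward and has dropped into the start of its thread (value of joint nut_turn below 0.3 rad and value of joint nut_height below 0.008 m), for 0.1 s.
At the end, for the whole second after the job is handed in: the perched nut is run on: turned to within 0.25 rad of its stop (nut_turn above 1.15) and within 3 mm of its home height, after having dropped into the thread start; the tight nut has not been turned by more than 0.15 rad (value of joint nut_turn above 1.15 rad and value of joint nut_height below 0.003 m and value of joint tight_nut above -0.15 rad); the robot touches nothing.
It fails at once if the tight wing nut is loosened by more than 0.15 rad (value of joint tight_nut below -0.15 rad).
It also fails if it takes over 35 s, if anything falls off the work surface, if the arm or the gripper's body presses on something with over 40 N, if the wrist force passes 120 N, or if a joint passes its speed limit or range.

### The arm

A 6-joint arm with a two-finger parallel gripper is mounted at the origin on the work surface. World frame = base frame: x ahead of the robot, y to its left, z up, the work surface at z = 0. Lengths are in m, angles in rad, forces in N, time in s.
With the tool pointing down it reaches from about 0.35 to 0.85 m from the base axis. Payload 8.1 kg.
Tool frame: the origin (TCP) lies on the centre line of the jaws, within the pads' length; the fingertips stand 14 mm ahead of it and the grasp point (between the pads) lies 5 mm behind it; z points along the fingers, y is the direction in which the jaws open and shut (so a half turn about z gives the same grasp; the last joint's range is limited). The gripper opens to 93 mm and grips with 3 to 60 N. Pads are 15 mm wide; open, the fingers measure 128 mm over their backs; the gripper's body (75 mm by 188 mm) begins 65 mm behind the grasp point.
Start: joints at [1.099, 0.13, 1.488, -0, 1.523, -0.085], TCP at [0.226, 0.556, 0.233] pointing down, gripper open.
Joint ranges: [-2.96, 2.96], [-0.89, 2.26], [0.02, 2.5], [-1.34, 4.48], [0, 2.73], [-2.66, 2.66]. Speed limits (rad/s): [2.39, 2.39, 2.79, 3.14, 3.14, 3.14].

### API

Orientations are given as a rotation vector (axis times angle).
In Python, from plant import robot gives the robot as it stands.
- The arm moves only by the tool jog_arm, never from a script. Its argument "steps" is a list of rows, each a list of 7 numbers: the closure, from 0 (fully open) to 1 (shut), then the shift along the tool's x, y, z in m, then the turn, a rotation vector about the tool's x, y, z in rad. In form: [[jaw, tx, ty, tz, rx, ry, rz], ...]. A call has 1 to 5 rows; each row is the pose to reach, as a shift and turn from the pose measured when the call began, along the tool's axes at that moment; what a row does not reach only later rows make up. A row lasts 1/8 s, in which the tool goes at most 62.5 mm and 10.7 degrees, less where a joint would pass 70% of its speed; a pose out of reach is approached as far as the arm can. A call with a gripper value outside its range is refused whole. The fingers move at their own pace and stop on an object; "force" is the grip in N (left out, the last holds). Time passes only in rows, so rows that repeat a pose let the fingers close. It gives the time, the measured TCP pose, the force and the opening at its end, in the units of the state.
- robot.read_state(): the state, without advancing time (a new reading comes with each control period).
- robot.read_camera(name): name is "scene" or "top" or "wrist"; returns a dict with "image" (480x640x3 uint8, red, green, blue), "mtx" (3x3 intrinsics, pixels), "extrinsics" (4x4, takes a point from camera to world coordinates); the wrist camera has in their place "tool_from_camera" (4x4, takes a point from camera to tool coordinates, whose origin is the TCP and whose axes are the flange's). Camera axes: x right, y down, z forward; pixel columns grow to the right and rows downward; lengths in m; the calibration is good to about 2 mm. The wrist camera is an equidistant fisheye: a pixel r from the principal point sees the ray r / f radians off the axis. A picture is of the moment at which its call begins: read the wrist's pose just before it. There is no depth.
- robot.close_job(): hands the job in, once; it reports no verdict.
The state is a dict: "t": time; "q": joint angles; "dq": joint speeds; "joint_torque": joint torques, N m; "tool_pos": TCP position; "orientation": TCP orientation; "force": force on the tool from outside, world axes, zero at the start; "wrist_torque": the same for the moment, N m; "opening": finger opening in m.
Only numpy, scipy, OpenCV 4.12 (cv2) and the standard library are available. Lean on these libraries where they do the work, as an engineer would, in place of code of your own. Each camera call takes 0.05 s, during which the arm holds its last target.

## Working session

There is one attempt and no reset: what is moved stays moved. The work goes in short steps, Python scripts to look and compute and a tool call to move; the robot and the scene stay as the last step left them, time stands still between calls to the robot, and variables do not carry over. Pictures are saved under pics/ and viewed, and the job is handed in when it is done.

Besides the shell and the picture viewer there is one more tool, called after "Call:" as name([rows], argument=value, ...), one row to a line, values as JSON. jog_arm: Moves the arm, as the interface text tells. Its arguments: {"type":"object","properties":{"steps":{"type":"array"},"force":{"type":"number"}},"required":["steps"]}

```bash
mkdir -p pics; ls
cat > h.py <<'E'
import numpy as np,cv2
from scipy.spatial.transform import Rotation as R
from plant import robot
def rgb(c,n): cv2.imwrite('pics/'+n,c['image'][:,:,::-1])
def ray(c,u,v):
    K=c['mtx'];E=c['extrinsics'];d=E[:3,:3]@np.array([(u-K[0,2])/K[0,0],(v-K[1,2])/K[1,1],1]);return E[:3,3],d
def atz(c,u,v,z):
    o,d=ray(c,u,v);return o+d*(z-o[2])/d[2]
E
python3 - <<'E'
from h import *
import pickle
s=robot.read_state();print(s)
for n in['scene','top','wrist']:
    c=robot.read_camera(n);rgb(c,n+'0.png');pickle.dump(c,open(n+'0.pkl','wb'))
    print(n,{k:v for k,v in c.items() if k!='image'})
E
```

```text
pics
{'t': 0.0, 'q': array([ 1.09856858e+00,  1.31114695e-01,  1.48928476e+00, -2.61502080e-05,
        1.52299836e+00, -8.53701672e-02]), 'dq': array([-1.04494451e-03,  5.08595770e-04, -3.40061080e-04, -3.99174872e-04,
       -2.05674285e-05, -4.14791633e-04]), 'joint_torque': array([-1.45507274e-03, -5.59805059e+01, -4.91760421e+01,  7.68631697e-02,
        3.50937119e-02, -1.77673510e-04]), 'tool_pos': array([0.22609058, 0.55518356, 0.23161217]), 'orientation': array([-6.03799357e-01, -3.08254114e+00,  2.73693517e-03]), 'force': array([0.46179769, 0.57189915, 0.53571613]), 'wrist_torque': array([-0.03097425,  0.03197047, -0.01715192]), 'opening': 0.09290410384906772}
scene {'mtx': array([[536.24694365,   0.        , 325.23460024],
       [  0.        , 536.24694365, 240.16714887],
       [  0.        ,   0.        ,   1.        ]]), 'extrinsics': array([[ 0.52881486,  0.70044297, -0.47930626,  0.86560741],
       [ 0.84872853, -0.43896813,  0.29490146, -0.19813074],
       [-0.00383852, -0.56274917, -0.8266188 ,  0.63466491],
       [ 0.        ,  0.        ,  0.        ,  1.     
[... 265 characters left out ...]
1762,  0.01139645,  0.0059053 , -0.00470207],
       [-0.00673471, -0.07416804, -0.99722302,  0.75546061],
       [ 0.        ,  0.        ,  0.        ,  1.        ]])}
wrist {'mtx': array([[371.64829954,   0.        , 313.07336711],
       [  0.        , 371.64829954, 231.74827964],
       [  0.        ,   0.        ,   1.        ]]), 'tool_from_camera': array([[ 1.37777008e-03, -9.53575009e-01, -3.01152460e-01,
         8.48410321e-02],
       [ 9.99998992e-01,  1.21010816e-03,  7.43277316e-04,
        -6.44782241e-04],
       [-3.44343624e-04, -3.01153181e-01,  9.53575714e-01,
        -1.52522443e-01],
       [ 0.00000000e+00,  0.00000000e+00,  0.00000000e+00,
         1.00000000e+00]])}
```

View pics/scene0.png

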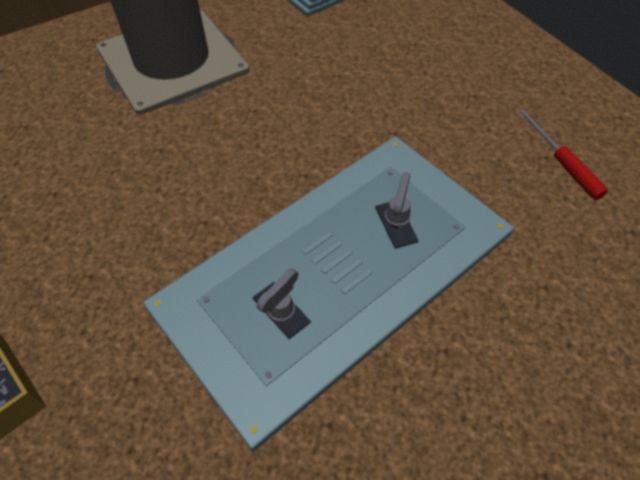

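View pics/top0.png

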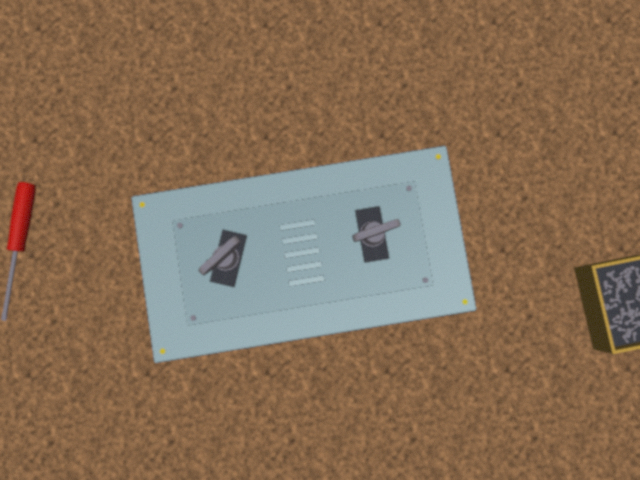

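View pics/wrist0.png

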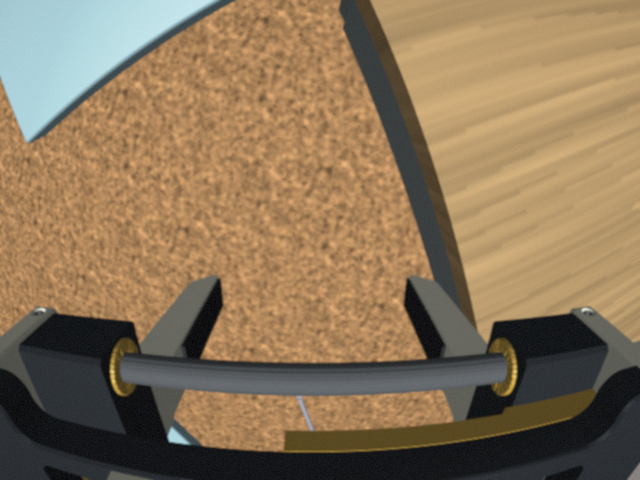

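Run:
```python
import cv2
a=cv2.imread('pics/top0.png')[215:305,170:290];b=cv2.imread('pics/scene0.png')[255:345,235:335]
cv2.imwrite('pics/ct.png',cv2.resize(a,None,fx=6.5,fy=6.5,interpolation=cv2.INTER_CUBIC))
cv2.imwrite('pics/cs.png',cv2.resize(b,None,fx=6.5,fy=6.5,interpolation=cv2.INTER_CUBIC))
```

```text
(no output)
```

View pics/ct.png

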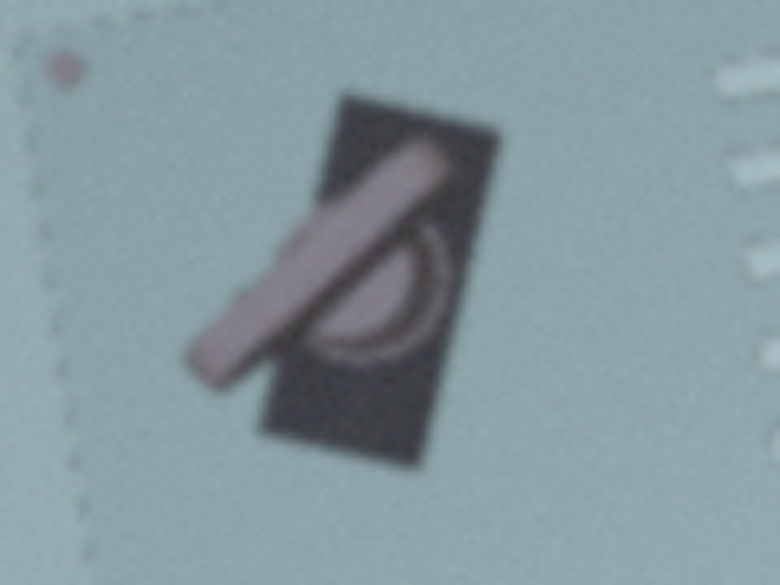

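View pics/cs.png

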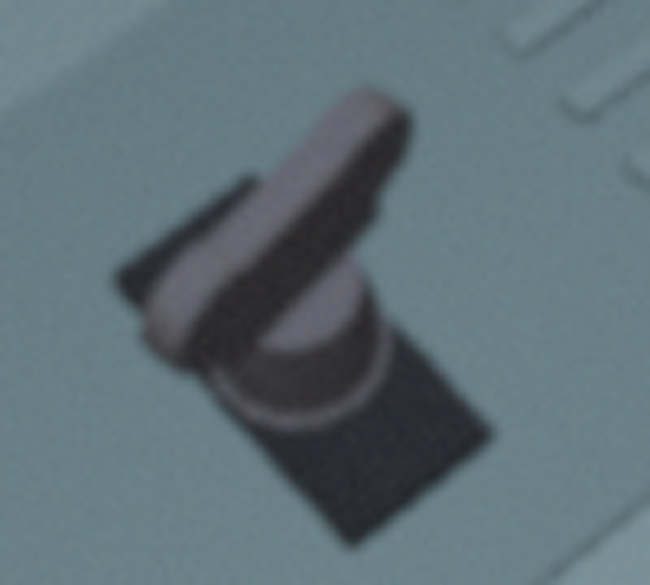

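```bash
cat >> h.py <<'E'
import pickle
def tri(c1,p1,c2,p2):
    o1,d1=ray(c1,*p1);o2,d2=ray(c2,*p2)
    s=np.linalg.lstsq(np.c_[d1,-d2],o2-o1,rcond=None)[0]
    a=o1+s[0]*d1;b=o2+s[1]*d2;return (a+b)/2,np.linalg.norm(a-b)
E
python3 - <<'E'
from h import *
T=pickle.load(open('top0.pkl','rb'));S=pickle.load(open('scene0.pkl','rb'))
t=lambda x,y:((x+.5)/6.5-.5+170,(y+.5)/6.5-.5+215)
s=lambda x,y:((x+.5)/6.5-.5+235,(y+.5)/6.5-.5+255)
print('strap c',tri(T,t(382,281),S,s(302,359)))
print('blade c',tri(T,t(320,262),S,s(275,208)))
P=[]
for a,b in (((345,95),(115,278)),((500,133),(250,178)),((420,467),(493,433)),((262,430),(350,548))):
    print(tri(T,t(*a),S,s(*b)))
for z in(.02,.03,.04):
    q=[atz(T,*t(*a),z) for a in((345,95),(500,133),(420,467),(262,430))]
    print(z,[np.linalg.norm(q[i]-q[i-1])for i in range(4)],np.mean(q,0)); d=q[0]-q[3]+q[1]-q[2];print('strap ang',np.arctan2(d[1],d[0]))
for z in(.075,.085,.095):
    a=atz(T,*t(440,150),z);b=atz(T,*t(200,372),z);d=a-b;print(z,(a+b)/2,np.linalg.norm(d),np.arctan2(d[1],d[0]))
st=robot.read_state();print(R.from_rotvec(st['orientation']).as_matrix(),st['tool_pos'])
E
```

```text
strap c (array([ 0.53972932,  0.02732232, -0.03484005]), np.float64(0.19761362375176467))
blade c (array([0.54006691, 0.02727685, 0.03596041]), np.float64(0.19990167119277943))
(array([ 0.57390745, -0.00666936,  0.12085528]), np.float64(0.22688468874959805))
(array([0.55830378, 0.00238301, 0.06800586]), np.float64(0.1669708437004661))
(array([ 0.48843467,  0.08027147, -0.26776808]), np.float64(0.14918847917784206))
(array([ 0.52026612,  0.0554196 , -0.14853387]), np.float64(0.2421812503378717))
0.02 [np.float64(0.07533220639297583), np.float64(0.035137671354611405), np.float64(0.07488434206761325), np.float64(0.03546743384509743)] [0.54129228 0.1182987  0.02      ]
strap ang -0.2386348812540071
0.03 [np.float64(0.07430792031686662), np.float64(0.03465990720513622), np.float64(0.07386614556745595), np.float64(0.03498518594101584)] [0.54075017 0.11662627 0.03      ]
strap ang -0.2386348812540074
0.04 [np.float64(0.07328363424075737), np.float64(0.034182143055661036), np.float64(0.07284794906729866), np.float64(0.03450293803693416)] [0.54020806 0.11495384 0.04      ]
strap ang -0.23863488125400742
0.075 [0.54247798 0.12157582 0.075     ] 0.06577535020954453 -0.8291380441381295
0.085 [0.54187462 0.11972005 0.085     ] 0.06480872041358265 -0.829138044138129
0.095 [0.54127127 0.11786428 0.095     ] 0.0638420906176208 -0.8291380441381287
[[-9.26129004e-01  3.77206369e-01 -6.49684299e-04]
 [ 3.77206911e-01  9.26128118e-01 -1.28641839e-03]
 [ 1.16445689e-04 -1.43645479e-03 -9.99998962e-01]] [0.22610982 0.55530496 0.23182582]
```

Run:
```python
import cv2
b=cv2.imread('pics/scene0.png')[165:255,355:435]
cv2.imwrite('pics/cs2.png',cv2.resize(b,None,fx=6.5,fy=6.5,interpolation=cv2.INTER_CUBIC))
```

```text
(no output)
```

View pics/cs2.png

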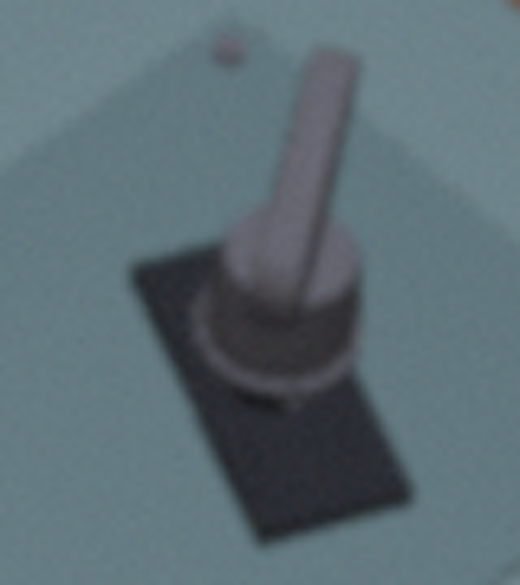

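Run:
```python
from h import *
T=pickle.load(open('top0.pkl','rb'));S=pickle.load(open('scene0.pkl','rb'))
t=lambda x,y:((x+.5)/6.5-.5+170,(y+.5)/6.5-.5+215)
s=lambda x,y:((x+.5)/6.5-.5+355,(y+.5)/6.5-.5+165)
for a,b in (((345,95),(412,497)),((500,133),(262,545)),((420,467),(133,268)),((200,372),(335,52)),((440,150),(278,290))):
    print(tri(T,t(*a),S,s(*b)))
def px(c,p):
    q=np.linalg.inv(c['extrinsics'])@np.r_[p,1];return c['mtx']@q[:3]/q[2]
# door corners on table: check base z with mating points
for z in (.0,.01,.02): print(z,atz(T,154,362,z),atz(S,512,230,z))
```

```text
(array([0.58155939, 0.12544867, 0.02654497]), np.float64(0.00041572794634283863))
(array([0.57328865, 0.09235503, 0.02413981]), np.float64(0.0011349328130184455))
(array([0.50098257, 0.10933518, 0.02815356]), np.float64(0.0015040555378336817))
(array([0.51969416, 0.14076732, 0.09850469]), np.float64(0.0003212051919515805))
(array([0.56279242, 0.09427322, 0.09876293]), np.float64(0.0011736615250339379))
0.0 [0.39340244 0.2285471  0.        ] [0.6261114  0.26688511 0.        ]
0.01 [0.39483229 0.22545959 0.01      ] [0.62988498 0.25955816 0.01      ]
0.02 [0.39626214 0.22237208 0.02      ] [0.63365856 0.25223121 0.02      ]
```

Call:
jog_arm([
  [0,-0.05,-0.032,0,0,0,0.09],
  [0,-0.1,-0.064,0,0,0,0.18],
  [0,-0.15,-0.096,0,0,0,0.27],
  [0,-0.2,-0.128,0,0,0,0.36],
  [0,-0.25,-0.16,0,0,0,0.44],
], force=30)

```text
t: 0.78
tool_pos: [0.398, 0.3111, 0.2319]
orientation: [-1.266, -2.875, 0.002]
force: [0.4, 0.7, -0.5]
opening: 0.093
```

```bash
cat >> h.py <<'E'
def rel(p,ang,s=None):
    s=s or robot.read_state();M=R.from_rotvec(s['orientation']).as_matrix()
    # desired: z down, x at angle ang
    x=np.array([np.cos(ang),np.sin(ang),0]);z=np.array([0,0,-1.]);D=np.c_[x,np.cross(z,x),z]
    print('t',s['t'],'pos',s['tool_pos'],'xang',np.arctan2(M[1,0],M[0,0]),'F',s['force'],'T',s['wrist_torque'],'op',s['opening'],'q6',s['q'][5])
    print('shift',(M.T@(np.array(p)-s['tool_pos'])).round(4),'turn',R.from_matrix(M.T@D).as_rotvec().round(4))
E
python3 -c "
from h import *
rel([.541,.1173,.18],2.313)"
```

```text
t 0.775 pos [0.39796079 0.3111058  0.23188211] xang 2.312263005588506 F [ 0.40019083  0.70967276 -0.45210683] T [-0.03158244  0.01303796  0.00804058] op 0.09298301812351031 q6 -0.17893135254486975
shift [-0.2395 -0.0253  0.052 ] turn [-0.0013  0.0005 -0.0007]
```

Call:
jog_arm([
  [0,-0.055,-0.006,0.01,0,0,0],
  [0,-0.11,-0.012,0.02,0,0,0],
  [0,-0.165,-0.018,0.03,0,0,0],
  [0,-0.215,-0.022,0.04,0,0,0],
  [0,-0.2395,-0.0253,0.05,-0.001,0,0],
])

```text
t: 1.4
tool_pos: [0.5421, 0.1149, 0.1814]
orientation: [1.269, 2.874, -0.001]
force: [-0.4, 1.0, -0.1]
opening: 0.0931
```

```bash
python3 -c "
from h import *
rel([.541,.1173,.0875],2.313)
s=robot.read_state();c=robot.read_camera('wrist');rgb(c,'w1.png')
M=R.from_rotvec(s['orientation']).as_matrix();X=c['tool_from_camera'];K=c['mtx']
def pr(p):
    q=np.linalg.inv(X)@np.r_[M.T@(np.array(p)-s['tool_pos']),1];r=np.hypot(q[0],q[1]);th=np.arctan2(r,q[2])
    return K[0,2]+K[0,0]*th*q[0]/r,K[1,2]+K[1,1]*th*q[1]/r
im=c['image'][:,:,::-1].copy()
for d,z in((0,.0985),(.033,.0985),(-.033,.0985),(0,.0645)):
    p=[.541+d*np.cos(2.313),.1173+d*np.sin(2.313),z];u=pr(p);print(u);cv2.circle(im,tuple(int(round(v)) for v in u),2,(0,0,255),-1)
cv2.imwrite('pics/w1m.png',im)
"
```

```text
t 1.4 pos [0.54208128 0.11492379 0.18135832] xang 2.3099390510871958 F [-0.40153278  1.03820113 -0.1352675 ] T [-0.03104436  0.01139573  0.06617714] op 0.09313277258290786 q6 -0.6219779104216548
shift [0.0025 0.0009 0.0939] turn [-0.0007  0.0007 -0.0031]
(np.float64(315.2159879484333), np.float64(242.68029582311848))
(np.float64(315.2122309937914), np.float64(194.37957893379712))
(np.float64(315.19818086350375), np.float64(286.9818305163169))
(np.float64(314.9965473816359), np.float64(227.8858462440439))
```

View pics/w1m.png

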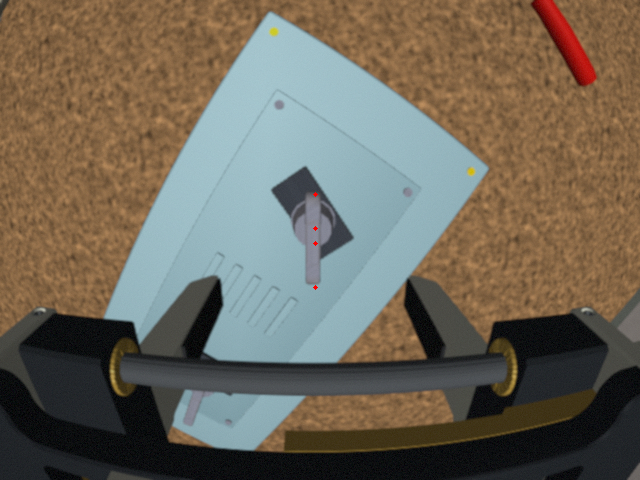

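Call:
jog_arm([
  [0,0.002,0,0.04,0,0,0],
  [0,0.0025,0,0.075,0,0,-0.003],
  [0.3,0.0025,0,0.093,0,0,-0.003],
  [0.6,0.0025,0,0.095,0,0,-0.003],
  [1,0.0025,0,0.095,0,0,-0.003],
], force=20)

```text
t: 2.08
tool_pos: [0.5413, 0.1151, 0.0861]
orientation: [1.265, 2.875, -0.003]
force: [-0.4, 0.1, 1.2]
opening: 0.0673
```

Call:
jog_arm([
  [1,0,0,0,0,0,0],
  [1,0,0,0,0,0,0],
  [1,0,0,0,0,0,0],
])

```text
t: 2.45
tool_pos: [0.5416, 0.1151, 0.0867]
orientation: [1.265, 2.874, -0.002]
force: [0.3, 0.1, -0.5]
opening: 0.0374
```

```bash
python3 -c "
from h import *
rel([.541,.1173,.0865],2.313)"
```

```text
t 2.45 pos [0.54161001 0.11512839 0.08666587] xang 2.312535391845679 F [ 0.33167325  0.07952187 -0.46874708] T [-0.03675475  0.00053954  0.08348363] op 0.03740810640471531 q6 -0.6227498816939562
shift [0.002  0.001  0.0002] turn [-0.0005  0.0023 -0.0005]
```

Call:
jog_arm([
  [1,0.002,0.0,0,0,0.002,0],
  [1,0.002,0.0,0,0,0.002,0],
  [1,0.002,0.0,0,0,0.002,0],
  [1,0.002,0.0,0,0,0.002,0],
  [1,0.002,0.0,0,0,0.002,0],
])

```text
t: 3.08
tool_pos: [0.5401, 0.1165, 0.0866]
orientation: [-1.265, -2.875, 0.001]
force: [-1.1, -0.8, 0.3]
opening: 0.0098
```

```bash
python3 -c "
from h import *
rel([.541,.1173,.0865],2.313)
c=robot.read_camera('wrist');rgb(c,'w2.png')"
```

```text
t 3.075 pos [0.54011309 0.11653034 0.08657793] xang 2.3125565526511416 F [-1.13798095 -0.83385159  0.3397427 ] T [-0.2085756   0.32760277  0.03890163] op 0.009771498210831096 q6 -0.6214597772574049
shift [-0.      0.0012  0.0001] turn [-0.0008  0.0001 -0.0004]
```

View pics/w2.png

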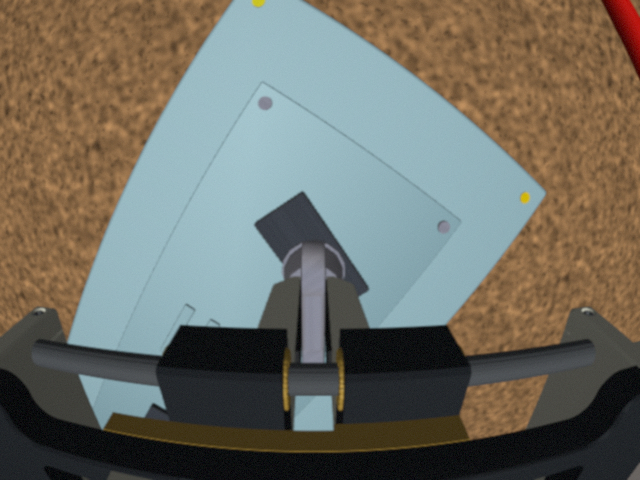

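Call:
jog_arm([
  [1,0,0,0,0,0,-0.13],
  [1,0,0,0,0,0,-0.26],
  [1,0,0,0,0,0,-0.39],
  [1,0,0,0,0,0,-0.51],
  [1,0,0,0,0,0,-0.62],
])

```text
t: 3.75
tool_pos: [0.5403, 0.1169, 0.0864]
orientation: [-0.322, -3.125, -0.0]
force: [0.3, 3.5, -2.1]
opening: 0.0103
```

Call:
jog_arm([
  [1,0,0,0,0,0,-0.01],
  [1,0,0,0,0,0,-0.01],
])

```text
t: 4.0
tool_pos: [0.5403, 0.117, 0.0863]
orientation: [-0.31, -3.126, -0.0]
force: [0.6, 1.6, -3.0]
opening: 0.0101
```

```bash
python3 -c "
from h import *
rel([.5402,.1165,.0865],2.913)"
```

```text
t 4.0 pos [0.54030196 0.1169617  0.0862516 ] xang 2.9442014969861496 F [ 0.59629413  1.63545931 -2.95986247] T [ 0.10599207 -0.24145081  0.01883867] op 0.01014298704925976 q6 -1.2531298466231875
shift [ 0.     -0.0005 -0.0002] turn [ 0.0001 -0.0001  0.0312]
```

Call:
jog_arm([
  [1,0,0,0.002,0,0,0.01],
  [1,0,0,0.005,0,0,0.01],
  [1,0,0,0.008,0,0,0.01],
  [1,0,0,0.0105,0,0,0.01],
  [1,0,0,0.0115,0,0,0.01],
])

```text
t: 4.62
tool_pos: [0.5404, 0.117, 0.0749]
orientation: [-0.325, -3.125, -0.0]
force: [-1.1, 0.4, 4.3]
opening: 0.0099
```

```bash
python3 -c "
from h import *
rel([.5402,.1165,.0747],2.913)
c=robot.read_camera('wrist');rgb(c,'w3.png')
c=robot.read_camera('scene');cv2.imwrite('pics/s3.png',cv2.resize(c['image'][140:260,330:490,::-1],None,fx=5,fy=5))"
```

```text
t 4.625 pos [0.54035808 0.11700933 0.07488794] xang 2.9341889406358166 F [-1.14340945  0.41012119  4.30831742] T [0.02680667 0.32423433 0.00917613] op 0.00994296343101077 q6 -1.2430788703771383
shift [ 0.     -0.0005  0.0002] turn [ 0.0002 -0.0001  0.0212]
```

View pics/w3.png

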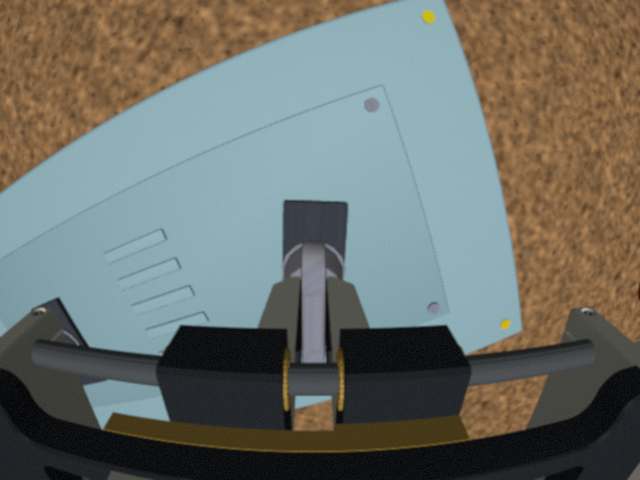

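View pics/s3.png

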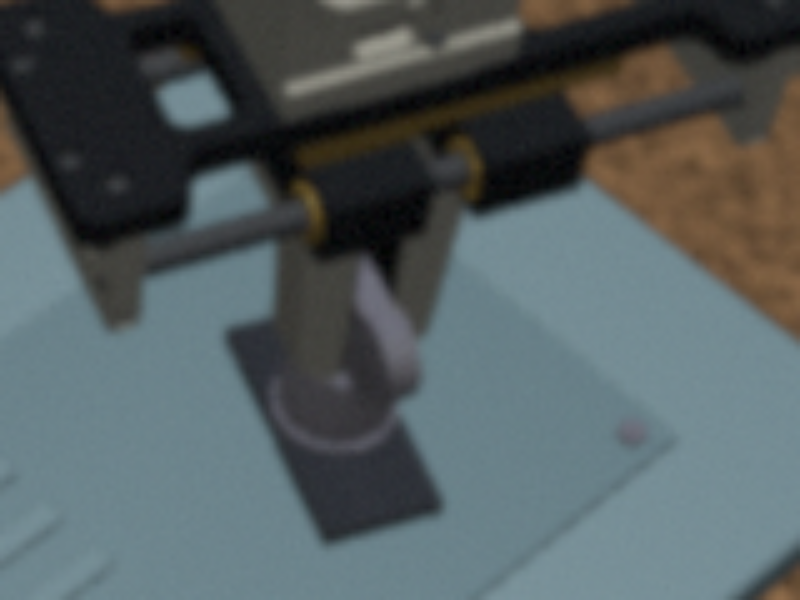

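Call:
jog_arm([
  [0.8,0,0,0,0,0,0],
  [0.8,0,0,0,0,0,0],
  [0.8,0,0,0,0,0,0],
  [1,0,0,0,0,0,0],
  [1,0,0,0,0,0,0],
])

```text
t: 5.35
tool_pos: [0.5403, 0.117, 0.075]
orientation: [-0.325, -3.125, -0.0]
force: [-1.1, -0.6, -0.4]
opening: 0.0097
```

Call:
jog_arm([
  [1,0,0,0,0,0,0],
  [1,0,0,0,0,0,0],
])

```text
t: 5.6
tool_pos: [0.5403, 0.117, 0.0749]
orientation: [-0.325, -3.125, -0.0]
force: [-0.5, 0.1, 0.0]
opening: 0.0101
```

```bash
python3 -c "
from h import *
rel([.5402,.1165,.0747],2.903)
c=robot.read_camera('scene');cv2.imwrite('pics/s4.png',cv2.resize(c['image'][140:260,330:490,::-1],None,fx=5,fy=5))"
```

```text
t 5.6 pos [0.54031456 0.11699041 0.07493934] xang 2.934143882006251 F [-0.53193919  0.09011568  0.04366765] T [ 0.03626063 -0.02833947 -0.08679101] op 0.010125870052226591 q6 -1.243036400929284
shift [ 0.     -0.0005  0.0002] turn [ 0.0001 -0.0001  0.0311]
```

View pics/s4.png

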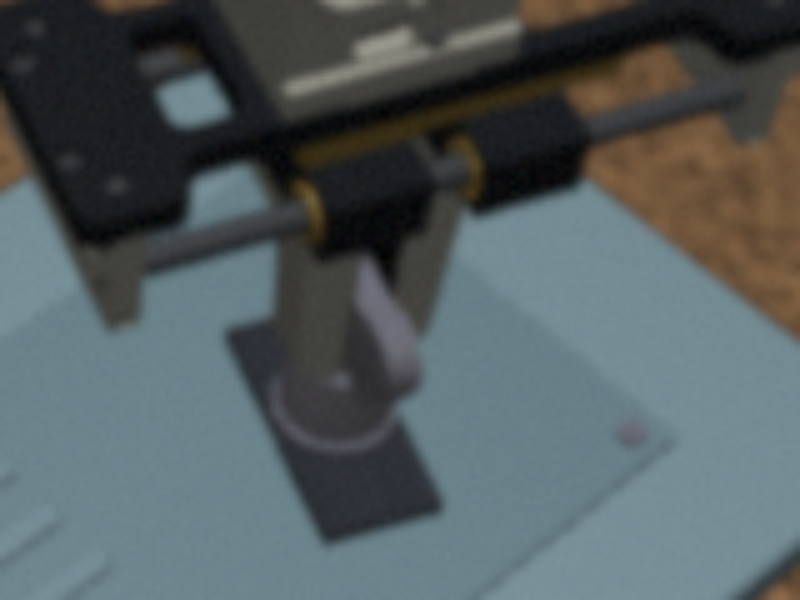

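Call:
jog_arm([
  [1,0,0,0,0,0,0.14],
  [1,0,0,0,0,0,0.28],
  [1,0,0,0.0005,0,0,0.42],
  [1,0,0,0.001,0,0,0.56],
  [1,0,0,0.0016,0,0,0.7],
])

```text
t: 6.28
tool_pos: [0.5401, 0.1165, 0.0735]
orientation: [-1.383, -2.82, 0.002]
force: [-1.7, -2.9, 3.1]
opening: 0.0095
```

```bash
python3 -c "
from h import *
rel([.5402,.1168,.0705],1.543)"
```

```text
t 6.275 pos [0.54007333 0.11651526 0.07349008] xang 2.229604095836426 F [-1.68498023 -2.8619705   3.07945299] T [-0.56124796  0.4996013   0.04499448] op 0.009515302066627106 q6 -0.5384990387198888
shift [0.0001 0.0003 0.003 ] turn [-1.000e-03  4.000e-04  6.866e-01]
```

Call:
jog_arm([
  [1,0,0,0.0007,0,0,0.14],
  [1,0,0,0.0013,0,0,0.28],
  [1,0,0,0.002,0,0,0.42],
  [1,0,0,0.0026,0,0,0.56],
  [1,0,0,0.003,0,0,0.68],
])

```text
t: 6.9
tool_pos: [0.5396, 0.1163, 0.0709]
orientation: [-2.249, -2.193, 0.004]
force: [-5.0, -1.2, 8.8]
opening: 0.01
```

Call:
jog_arm([
  [1,0,0,0,0,0,0.03],
  [1,0,0,0,0,0,0.03],
])

```text
t: 7.15
tool_pos: [0.5395, 0.1162, 0.0709]
orientation: [-2.28, -2.16, 0.004]
force: [-2.6, -0.4, 2.5]
opening: 0.0101
```

```bash
python3 -c "
from h import *
rel([.5402,.1168,.0705],1.523)
c=robot.read_camera('wrist');rgb(c,'w5.png')
c=robot.read_camera('scene');cv2.imwrite('pics/s5.png',cv2.resize(c['image'][140:260,330:490,::-1],None,fx=5,fy=5))"
```

```text
t 7.15 pos [0.5394859  0.11624372 0.07090521] xang 1.5165043139395147 F [-2.56412935 -0.43777622  2.48982705] T [-0.15425435  0.49815832 -0.01718164] op 0.010100959745820667 q6 0.17460926822603978
shift [0.0006 0.0007 0.0004] turn [-0.0022  0.0014 -0.0065]
```

View pics/w5.png

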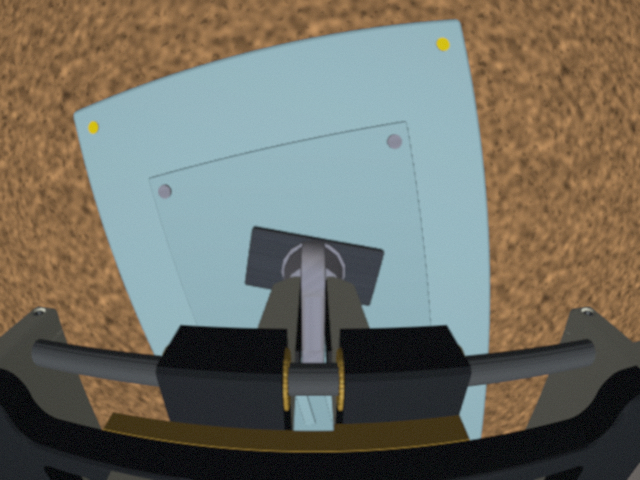

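View pics/s5.png

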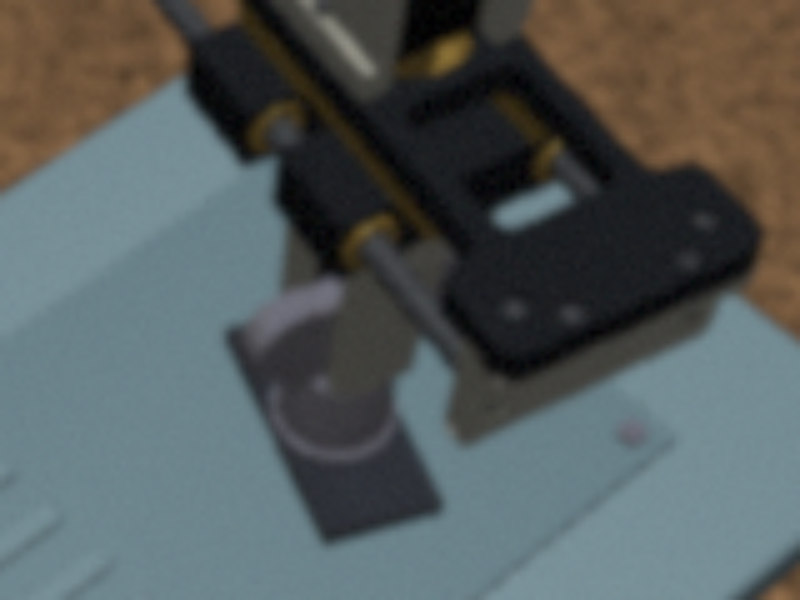

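Call:
jog_arm([
  [0.7,0,0,0,0,0,0],
  [0.6,0,0,0,0,0,0],
  [0.5,0,0,0,0,0,0],
  [0.4,0,0,0,0,0,0],
  [0.4,0,0,0,0,0,0],
])

```text
t: 7.88
tool_pos: [0.5395, 0.1163, 0.0709]
orientation: [-2.28, -2.16, 0.004]
force: [0.3, -0.1, -0.0]
opening: 0.0538
```

Call:
jog_arm([
  [0.3,0,0,-0.03,0,0,0],
  [0.2,0,0,-0.08,0,0,0],
  [0,-0.03,0,-0.14,0,0,0],
  [0,-0.09,0,-0.16,0,0,0],
  [0,-0.15,0,-0.16,0,0,0],
])

```text
t: 8.5
tool_pos: [0.5333, -0.0332, 0.2345]
orientation: [2.276, 2.16, 0.002]
force: [-0.5, -1.1, -0.2]
opening: 0.0926
```

```bash
python3 -c "
from h import *
rel([.5402,.1168,.0705],1.523)
c=robot.read_camera('top');rgb(c,'t6.png');cv2.imwrite('pics/t6c.png',cv2.resize(c['image'][190:310,160:320,::-1],None,fx=5,fy=5))
c=robot.read_camera('wrist');rgb(c,'w6.png')
c=robot.read_camera('scene');cv2.imwrite('pics/s6.png',c['image'][:,:,::-1])"
```

```text
t 8.5 pos [ 0.53327761 -0.03320172  0.23450848] xang 1.518787872586418 F [-0.46339716 -1.07813752 -0.15786544] T [-0.10085253  0.05067617 -0.00708015] op 0.09257246813860157 q6 -0.10504854984531974
shift [ 0.1505 -0.0015  0.1637] turn [ 0.0037  0.0019 -0.0042]
```

View pics/t6.png

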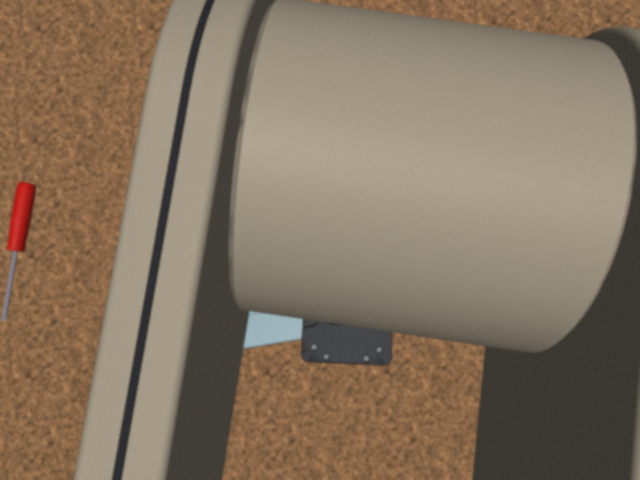

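View pics/w6.png

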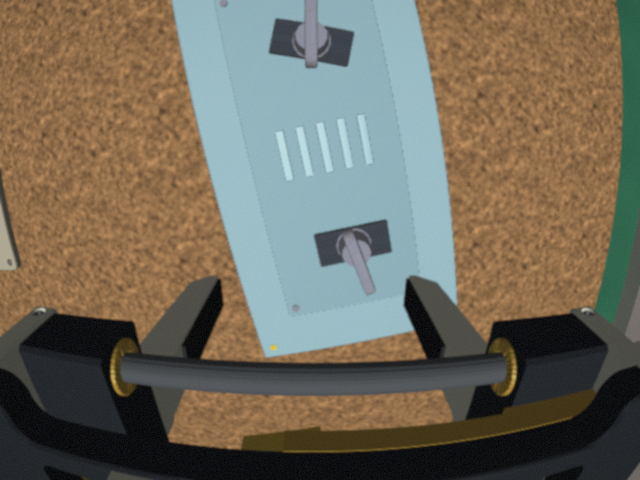

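View pics/s6.png

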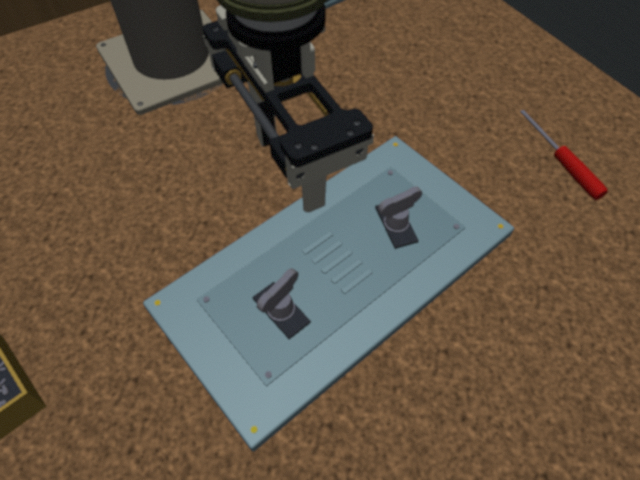

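```bash
python3 -c "
import cv2,numpy as np
a=cv2.imread('pics/s6.png')
f=lambda x,y:cv2.resize(a[y:y+90,x:x+75],None,fx=5,fy=5,interpolation=cv2.INTER_CUBIC)
cv2.imwrite('pics/c6.png',np.hstack([f(245,255),f(360,170)]))"
```

```text
(no output)
```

View pics/c6.png

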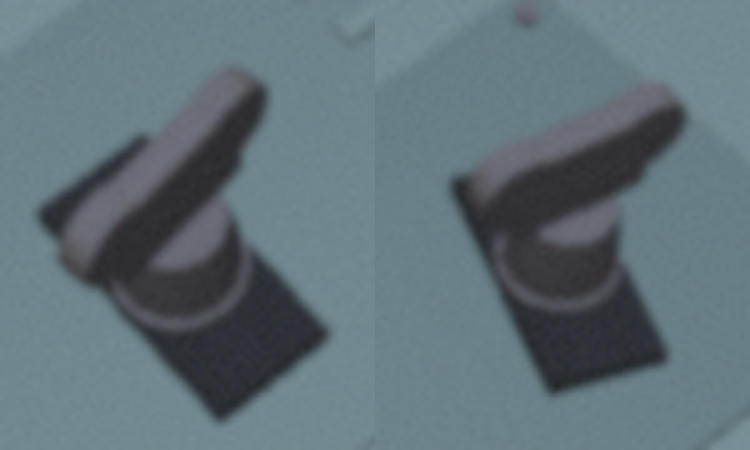

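Both nuts now sit at the same height on their straps: the two collars lie flat, and the right nut's wings run across its strap. The arm is clear, so I'm handing in the job.

```bash
python3 -c "
from h import *
print(robot.close_job())"
```

```text
the job is handed in; nothing more can be done
None
```

The perched wing nut now appears fully home, and I handed the job in at about 8.7 s of the 35 s allowed. No verdict is reported.

- **Back to the thread start:** I gripped the nut's blade and turned it counterclockwise from about 0.59 rad to about -0.04 rad. I lowered it 11.5 mm with the fingers, then let it loose briefly so it could settle and gripped it again.
- **Forward to home:** I turned it clockwise to about 1.39 rad while lowering it about 4 mm. Then I opened the gripper and backed away.

**Last checks:**
- The wing direction compared with the strap gave a turn of about 1.39 rad; the stop is at 1.4.
- The last picture shows its collar down on the strap, at the same height as the tight nut's.
- The tight nut looks the same as in the first pictures. I judged both heights by eye and did not measure them.
- The largest tool force I read was about 10 N. The gripper was open and clear of everything when I handed in.

No check failed. The wrist camera and the fixed cameras differed by about 1.5 mm on where the blade is, which is within the stated calibration. In the final top view the arm hid both nuts, so that picture could not confirm anything.

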